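# Eject a battery from the bench charger and trap it

### The job

Eject the battery from the bench charger: press the ejector key beside the tray fully down with one fingertip while the other finger stands in the tray in front of the battery, so that the battery springs out against that finger and is trapped before it slides off the open end. Do not grip or lift anything, and leave the things lying around alone. Finish while still holding: the key stays fully down and the sprung-out battery stays trapped on the tray against the finger.

Things in the scene. Friction and masses are not known exactly. Their poses are not given: they have to be found in the camera images.
- dock: Grey bench charger, fixed. Origin at table height under the trap point; -x points to the tray's open end (30 mm away), +y from tray to ejector key. Spans x -30..+140, y -28..+84 mm. Flat tray floor 34 mm above the table, 43 mm wide between side lips 41 mm high (60 mm high from x = +50 on); spring housing at +x 74 mm high; block under the key 44 mm high.
- ejector_top (a point): Centre of the top of the ejector key, a round black upright plunger 26 mm across beside the tray, at dock (0, +64 mm); 66 mm above the table at rest, 52 mm when fully down. Moves with the key.
- ejector (a joint): Key travel: 0 at rest, 0.014 m fully down (hard stop). Spring 2 N at the start, 5 N at the bottom, plus up to 1 N friction; it comes up again when let go. A steel catch on the key stands in front of the battery, sinks below the tray floor at about 0.010 m, and the battery then springs out at once; let up, the catch would rise under the battery.
- trap_point (a point): Point on the tray floor's centre line, 34 mm above the table, 64 mm from the key's centre (along dock y), 27 mm in front of the waiting battery's front face. A finger here with its tip at the height of the pressed key (18 mm over the floor) stops the battery. One open gripper, closing line along dock y, can come straight down with one finger over the key and one here.
- battery_center (a point): Centre of the loose black battery, 45 mm long (dock x), 40 mm wide, 40 mm high, 0.1 to 0.2 kg, standing on the tray at dock x = +49 mm, top 74 mm above the table; axes parallel to the dock's. A spring pusher behind it drives it to dock -x with about 4.4 N at first, 1.6 N after 35 mm; unhindered it shoots off the open end.
- tin: Bystander: low round tin, 86 mm across, 40 mm high; origin at the centre of its underside.
- tape: Bystander: roll of tan tape, 96 mm across, 48 mm high, lying flat; origin at the centre of its underside.
- driver: Bystander: screwdriver with red handle, 197 mm long along its y axis, 33 mm high; origin under its middle.
- felt_pen: Bystander: marker pen, red and white, 135 mm long along its y axis, 16 mm thick; origin under its middle.
Things that resemble listed ones, but are neither listed nor needed, are in the scene too. Of the things that look like the part that bears battery_center, the larger one is meant.

How it is judged:
By the outcome, as a careful person would: the job done as asked, in the order asked, and still so for the second after the job is handed in, while the arm keeps its last pose, push and grip.
It also fails if it takes over 29 s, if anything falls off the work surface, if the arm or the gripper's body presses on something with over 40 N, if the wrist force passes 120 N, or if a joint passes its speed limit or range.

### The arm

A 7-joint arm with a two-finger parallel gripper is mounted at the origin on a cart in front of the work surface, level with it; the furniture and walls round the work are solid. World frame = base frame: x ahead of the robot, y to its left, z up, the work surface at z = 0. Lengths are in mm, angles in rad, forces in N, time in s.
With the tool pointing down it reaches from about 350 to 900 mm from the base axis. Payload 8.1 kg.
Tool frame: the origin (TCP) lies midway between the tips of the shut fingers; the grasp point (between the pads) lies 19 mm behind it; z points along the fingers, y is the line along which they close (so a half turn about z gives the same grasp; the last joint's range is limited). The gripper opens to 85 mm and grips with 20 to 120 N. Pads are 22 mm wide; open, the fingers measure 114 mm over their backs; the gripper's body (76 mm by 85 mm) begins 54 mm behind the grasp point. The pads swing forward as they close: fully open they stand 13 mm farther back than shut.
Start: joints at [1.183, 0.434, 0.025, 1.573, -0.012, 1.134, -0.075], TCP at [175.579, -599.844, 231.323] pointing down, gripper open.
Joint ranges: [-2.62, 2.62], [-0.44, 2.09], [-1.27, 1.32], [0.08, 2.57], [-1.32, 4.46], [0.12, 2], [-2.74, 2.74]. Speed limits (rad/s): [2.22, 2.22, 3.01, 3.01, 3.14, 3.14, 3.14].

### API

Orientations are given as [roll, pitch, yaw] about the fixed x, y, z axes, in that order (R = Rz(yaw) Ry(pitch) Rx(roll)).
In Python, from bench import r, move_gripper, capture, camera_model, finish_job gives the robot as it stands. Calls block until the motion is done:
- r.movep(position, orientation): joint-space move of the TCP to a pose.
- r.move_linear(position, attitude=None, velocity=150): straight line of the TCP; attitude=None keeps the orientation; velocity is the mean speed in mm/s.
- r.move_joints(angles): joint-space move.
- move_gripper(opening, newtons=None): finger opening in mm; newtons is the grip in N (None keeps the last); returns when the fingers have stopped.
- r.hold(seconds).
- r.solve_ik(position, orientation): joint angles nearest the present ones, or None.
- r.get_state(): the state.
- capture(name): name is "scene" or "side" or "wrist"; returns (picture, depth): 420x560x3 uint8, red, green, blue; 420x560 float32, mm along the optical axis (not along the pixel's ray), 0 where there is no reading.
- camera_model(name): a dict with "intrinsics" (3x3 intrinsics, pixels), "k1" (the pictures are not rectified: a ray, as slopes to the right and down, at radius r is drawn at 1 + k1 r^2 times it, then the intrinsics apply), "extrinsics" (4x4, takes a point from world to camera coordinates). Camera axes: x right, y down, z forward; pixel columns grow to the right and rows downward; lengths in mm; the calibration is good to about 2 mm. A picture is of the moment at which its call begins: read the wrist's pose just before it. camera_model takes no time and is no camera call; for the wrist camera it gives the pose at the moment of the call.
A pose or a line that the arm cannot do raises r.Unreachable and nothing moves.
- finish_job(): hands the job in; it is judged then, once.
The state is a dict: "clock": time; "q": joint angles; "joint_vel": joint speeds; "joint_efforts": joint torques, N m; "position": TCP position; "tool_rot": TCP orientation; "ft_force": force on the tool from outside, world axes, zero at the start; "ft_torque": the same for the moment, N m; "finger_gap": finger opening in mm; "grip_force": force on a finger pad.
Only numpy, scipy, OpenCV 4.12 (cv2) and the standard library are available. Lean on these libraries where they do the work, as an engineer would, in place of code of your own. Each camera call takes 0.05 s, during which the arm holds its last target. There are 200 camera calls.

## Working session

There is one attempt and no reset: what is moved stays moved. The work goes in short steps, each a Python script; the robot and the scene stay as the last script left them, time stands still between calls to the robot, and variables do not carry over. Pictures are saved under pics/ and viewed, at most 10 in all, crops included, and the job is handed in when it is done.

```bash
mkdir -p pics; ls; python3 - <<'E'
from bench import *
import cv2,numpy as np
for n in("scene","side"):
    p,d=capture(n); cv2.imwrite(f"pics/{n}0.png",p[:,:,::-1]); np.savez(f"{n}0.npz",p=p,d=d)
    m=camera_model(n); print(n,m)
s=r.get_state(); print(s)
E
```

```text
pics
scene {'intrinsics': array([[407.87022913,   0.        , 282.31267572],
       [  0.        , 407.87022913, 204.91869173],
       [  0.        ,   0.        ,   1.        ]]), 'k1': 0.023631800247666708, 'extrinsics': array([[ 8.85122385e-01, -4.65356941e-01, -1.13185209e-03,
        -4.78711305e+02],
       [-3.07716753e-01, -5.83458146e-01, -7.51589643e-01,
         3.00879509e+02],
       [ 3.49097069e-01,  6.65597108e-01, -6.59629993e-01,
         6.50139412e+02],
       [ 0.00000000e+00,  0.00000000e+00,  0.00000000e+00,
         1.00000000e+00]])}
side {'intrinsics': array([[510.473345  ,   0.        , 277.89788042],
       [  0.        , 510.473345  , 214.90327288],
       [  0.        ,   0.        ,   1.        ]]), 'k1': 0.038961705500077014, 'extrinsics': array([[-8.74919498e-01, -4.83806011e-01, -2.11569273e-02,
         5.51555866e+02],
       [-1.64595454e-01,  3.38175425e-01, -9.26577422e-01,
         1.27816339e+02],
       [ 4.55438479e-01, -8.07198318e-01, -3.75508544e-01,
         1.13219698e+03],
       [ 0.00000000e+00,  0.00000000e+00,  0.00000000e+00,
         1.00000000e+00]])}
{'clock': 0.1, 'q': array([ 1.18341237,  0.43515209,  0.02497979,  1.57399332, -0.0116171 ,
        1.13401892, -0.07512007]), 'joint_vel': array([-0.00026688, -0.00086813, -0.00046936, -0.00019222, -0.00016827,
       -0.00057004,  0.0005606 ]), 'joint_efforts': array([ 3.90052955e-03, -6.71749091e+01,  1.02886766e+00, -3.16901314e+01,
        1.59087003e-02,  7.19483796e-03, -2.91241872e-05]), 'position': array([ 175.41783858, -599.40499997,  230.6102249 ]), 'tool_rot': array([-3.14017099e+00,  1.16900434e-04,  2.84681828e-01]), 'ft_force': array([ 0.90631001,  0.66880079, -0.28182413]), 'ft_torque': array([-0.00204279,  0.00593141, -0.0022008 ]), 'grip_force': 0.0, 'finger_gap': 85.37290784305735}
```

View pics/scene0.png

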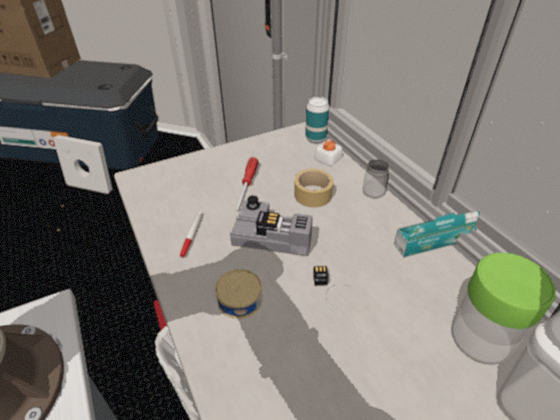

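View pics/side0.png

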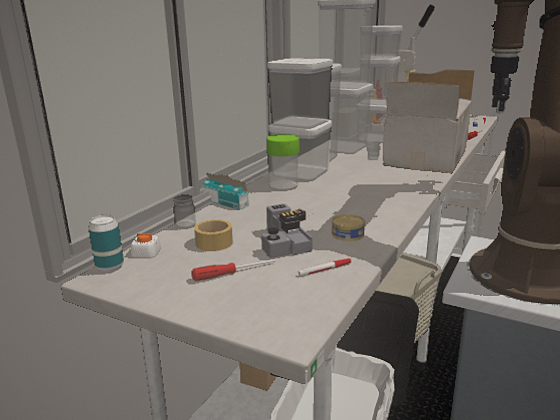

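The scene view shows the dock at about (272,228), its key at (253,201) and the battery at (268,221). The small lookalike battery is at (320,275), the screwdriver runs (252,160)–(240,207), and the tape is at (313,187). Next I'll get a coarse pose and an enlarged crop.

```bash
cat > h.py <<'E'
import numpy as np,cv2
from bench import *
def ray(m,uv):
    K=m["intrinsics"];k=m["k1"]
    u=cv2.undistortPoints(np.array([[uv]],float),K,np.array([k,0,0,0.]))[0,0]
    E=m["extrinsics"];R=E[:3,:3];return -R.T@E[:3,3],R.T@np.array([u[0],u[1],1.])
def onplane(m,uv,z):
    c,d=ray(m,uv);return c+d*(z-c[2])/d[2]
def cloud(m,depth):
    h,w=depth.shape;g=np.mgrid[0:h,0:w][::-1].reshape(2,-1).T.astype(float)
    u=cv2.undistortPoints(g[:,None],m["intrinsics"],np.array([m["k1"],0,0,0.]))[:,0]
    E=m["extrinsics"];p=np.c_[u,np.ones(len(u))]*depth.reshape(-1,1)
    return ((p-E[:3,3])@E[:3,:3]).reshape(h,w,3)
E
python3 - <<'E'
from h import *
p=np.load("scene0.npz");m=camera_model("scene")
im=p["p"][140:265,200:345,::-1]
cv2.imwrite("pics/crop0.png",cv2.resize(im,None,fx=4.6,fy=4.6,interpolation=cv2.INTER_CUBIC))
C=cloud(m,p["d"])
for n,uv,z in[("key",(253,201),66),("bat",(268,221),74),("tape",(313,180),48),("tin",(239,285),40),("drvtip",(240,207),5),("drvend",(253,160),30)]:
    print(n,onplane(m,uv,z).round(),C[uv[1],uv[0]].round())
Z=C[...,2]; X=C[...,0];Y=C[...,1]
k=onplane(m,(268,228),50)
s=(np.hypot(X-k[0],Y-k[1])<170)&(p["d"]>0)
print(np.histogram(Z[s],bins=np.arange(-6,90,4)))
h=s&(Z>69)&(Z<80); ys,xs=np.nonzero(h); print(len(ys),xs.min(),xs.max(),ys.min(),ys.max())
E
```

```text
key [550. 156.  66.] [550. 156.  66.]
bat [547.  75.  74.] [546.  73.  76.]
tape [719. 178.  48.] [740. 211.  18.]
tin [438. -23.  40.] [439. -20.  36.]
drvtip [540. 216.   5.] [541. 219.   2.]
drvend [635. 346.  30.] [633. 342.  33.]
(array([ 168, 7525, 1496,  167,  223,  164,  164,  166,  298,  240, 1088,
        569,  406,  255,  108,  134,  156,   99,  167,  310,  365,    1,
          0]), array([-6, -2,  2,  6, 10, 14, 18, 22, 26, 30, 34, 38, 42, 46, 50, 54, 58,
       62, 66, 70, 74, 78, 82, 86]))
705 252 312 196 234
```

View pics/crop0.png

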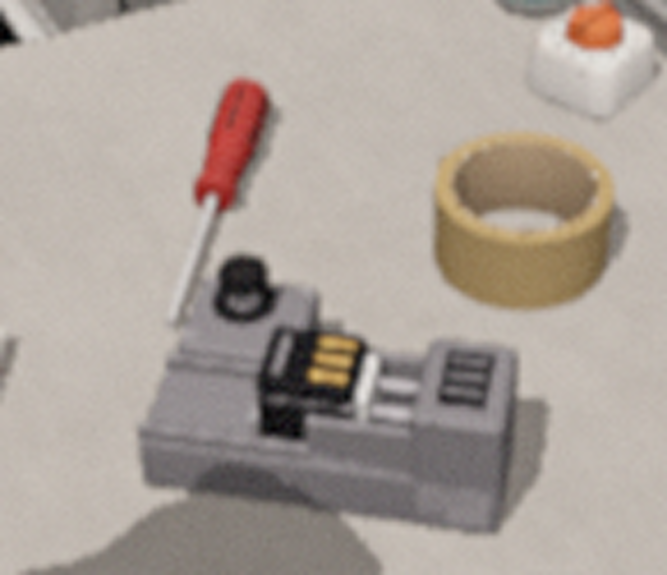

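The crop shows the key top at crop (243,268), the dock's −y base edge from (145,487) to (495,528), and the spring housing at the right, so dock +x runs to image right. I'll compute the yaw from that edge and check for obstacles along the swing.

```bash
python3 - <<'E'
from h import *
m=camera_model("scene");f=lambda u,v:(u/4.6+200-.4,v/4.6+140-.4)
a=onplane(m,f(145,487),0);b=onplane(m,f(495,528),0);print("base",a,b,np.degrees(np.arctan2(*(b-a)[1::-1])),np.linalg.norm(b-a))
k=onplane(m,f(243,268),66);print("key",k)
c=onplane(m,f(430,345),74);d=onplane(m,f(517,352),74);print("hous",c,d,np.degrees(np.arctan2(*(d-c)[1::-1])))
for n in("scene","side"):
    z=np.load(n+"0.npz");C=cloud(camera_model(n),z["d"]);P=C[z["d"]>0]
    rad=np.hypot(P[:,0],P[:,1]);ang=np.degrees(np.arctan2(P[:,1],P[:,0]))
    for t in range(-80,50,10):
        s=(rad>250)&(rad<850)&(ang>t)&(ang<t+10)&(P[:,2]>90)
        if s.sum()>5:print(n,t,s.sum(),"zmax",P[s,2].max().round(),"rad",rad[s].min().round(),rad[s].max().round())
print(r.solve_ik([550,100,330],[np.pi,0,0.2]))
E
```

```text
base [474.31016968 113.72620251   0.        ] [608.19366199  13.82261684   0.        ] -36.73022401201113 167.0494416125677
key [552.89487485 166.05592491  66.        ]
hous [602.18860167  67.91048943  74.        ] [634.90663336  45.35033889  74.        ] -34.58753043798987
scene -40 1353 zmax 187.0 rad 804.0 836.0
scene -30 5852 zmax 237.0 rad 775.0 850.0
scene -20 842 zmax 171.0 rad 779.0 850.0
side -80 2746 zmax 555.0 rad 546.0 696.0
side -70 1712 zmax 556.0 rad 587.0 849.0
side -60 2975 zmax 313.0 rad 709.0 850.0
side -50 110 zmax 310.0 rad 803.0 849.0
side -40 852 zmax 391.0 rad 806.0 850.0
side -30 2268 zmax 392.0 rad 769.0 850.0
side -20 564 zmax 168.0 rad 771.0 850.0
[ 0.3129558   0.37345795 -0.81988293  1.53217456  0.27648095  1.35636216
 -1.90234798]
```

```bash
python3 - <<'E'
from h import *
for y in(-.637,-.637+np.pi):
    for z in (220,75):print(y,z,r.solve_ik([534,144,z],[np.pi,0,y]))
q=r.solve_ik([534,144,220],[np.pi,0,-.637])
r.move_joints(q)
move_gripper(50)
s=r.get_state();print(s["clock"],s["position"],s["tool_rot"],s["finger_gap"],s["ft_force"])
m=camera_model("wrist");p,d=capture("wrist");cv2.imwrite("pics/w1.png",p[:,:,::-1]);np.savez("w1.npz",p=p,d=d,**m)
E
```

```text
-0.637 220 [-0.9229095   0.38930382  0.77385047  1.81002762 -0.3077681   1.06677138
 -2.2433315 ]
-0.637 75 [-0.77053028  0.55452821  0.58188938  1.95283281 -0.43371344  0.75958894
 -2.14439301]
2.504592653589793 220 [ 0.36379442  0.54061448 -1.05829424  1.70753081  0.5031209   1.19513861
  0.10829781]
2.504592653589793 75 [ 0.1791236   0.63070562 -0.77321923  1.8717101   0.56743686  0.87311131
  0.05678905]
3.4417 [534.04822913 143.90307234 220.00054404] [-3.14158241e+00 -2.82735286e-05 -6.37119481e-01] 49.798420776623516 [ 0.02906093  0.67549346 -0.19828596]
```

View pics/w1.png

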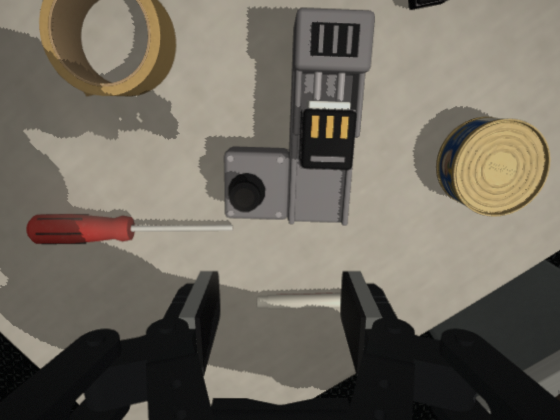

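The wrist view shows the key top at about (246,191), the battery top centred at about (329,138), and the tray open end at y≈221 between (291) and (348). The fingertips are at (210,275) and (350,275). Now I'll refine.

```bash
python3 - <<'E'
from h import *
m=dict(np.load("w1.npz"));p,d=m["p"],m["d"]
C=cloud(m,d);g=cv2.cvtColor(p,cv2.COLOR_RGB2GRAY)
def blob(x0,x1,y0,y1,zl,zh,dark):
    k=np.zeros(g.shape,bool);k[y0:y1,x0:x1]=True
    k&=(C[...,2]>zl)&(C[...,2]<zh)&(g<dark);return np.argwhere(k)[:,::-1].astype(np.float32)
kb=blob(220,275,160,222,62,70,60);(kc,kr)=cv2.minEnclosingCircle(kb);print("key px",len(kb),kc,kr,kb.mean(0),onplane(m,kc,66),np.median([C[int(v),int(u),2] for u,v in kb]))
for n,b,z in(("bat",blob(285,370,95,180,70,78,255),74),("hous",blob(285,385,0,80,70,78,255),74)):
    w=np.array([onplane(m,q,z)[:2] for q in b],np.float32);c=cv2.minAreaRect(w);print(n,len(b),c)
# lips / open end at z 41
a=cv2.Canny(g,40,120)
for zl,zh in((38,44),):
    b=blob(280,370,170,230,zl,zh,255);w=np.array([onplane(m,q,41)[:2] for q in b],np.float32);print("lip",len(b),cv2.minAreaRect(w))
f=blob(150,400,262,300,-50,400,255)
for x0,x1 in((185,222),(338,385)):
    b=[C[int(v),int(u)] for u,v in f if x0<u<x1 and C[int(v),int(u),2]>150];b=np.array(b)
    if len(b):
        t=np.array([534.05,143.9]);x=np.array([np.cos(-.637),np.sin(-.637)]);y=np.array([-x[1],x[0]])
        e=b[:,:2]-t;print(len(b),"x",np.percentile(e@x,[2,50,98]).round(1),"y",np.percentile(e@y,[2,50,98]).round(1),"z",np.percentile(b[:,2],[2,50,98]).round(1))
E
```

```text
key px 748 (243.82167053222656, 196.33807373046875) 15.878236770629883 [244.19385 196.05748] [552.12193101 167.78680375  66.        ] 66.7877530052381
bat 3140 ((550.2701416015625, 87.98905944824219), (39.91653060913086, 44.96705627441406), 51.43010330200195)
hous 4692 ((605.0577392578125, 44.741756439208984), (55.11512756347656, 41.486083984375), 51.91130447387695)
lip 808 ((510.0650329589844, 124.22406768798828), (61.44084548950195, 49.91545486450195), 53.458927154541016)
843 x [ 0.1 10.5 11.5] y [25.4 27.9 35.9] z [225.4 237.5 250.6]
969 x [ 0.4 10.3 11.4] y [-37.1 -27.2 -23.9] z [225.4 237.9 250.2]
```

The battery and key agree on dock yaw ≈ −38.5° and origin ≈ (512,118.3). The fingertips sit about 5 mm behind the TCP, centred about 32 mm to each side. I'll descend, then press by force.

```bash
python3 - <<'E'
from h import *
yaw=np.radians(-38.5);P=np.array([512.0,118.3])+32*np.array([-np.sin(yaw),np.cos(yaw)])
A=[np.pi,0,yaw]
r.move_linear([*P,90],A,velocity=100)
r.move_linear([*P,66],A,velocity=60)
f0=r.get_state()["ft_force"];print(f0)
z=66
while z>43:
    z-=1.0
    r.move_linear([*P,z],A,velocity=25)
    s=r.get_state();f=s["ft_force"]-f0
    print(z,s["position"].round(1),f.round(1),round(s["clock"],2))
    if f[2]>14 or s["clock"]>20:break
r.hold(.3);s=r.get_state();print(s["position"],s["ft_force"]-f0,s["clock"],s["finger_gap"])
m=camera_model("wrist");p,d=capture("wrist");p2,d2=capture("side");p3,d3=capture("scene")
np.savez("w2.npz",p=p,d=d,**m)
c=lambda a,k:cv2.resize(a,None,fx=k,fy=k,interpolation=cv2.INTER_CUBIC)
S=c(p2[190:270,240:340],4);T=c(p3[170:260,210:325],3.5)[:320]
o=np.zeros((420+320,0,3),np.uint8)
cv2.imwrite("pics/w2.png",p[:,:,::-1]);cv2.imwrite("pics/s2.png",np.hstack([S[:315],T[:315]])[:,:,::-1])
E
```

```text
[0.04296667 0.06670815 0.6113942 ]
65.0 [532.1 143.4  65.2] [-0.4 -0.6 -0.9] 5.74
64.0 [531.9 143.4  64. ] [ 0.1  0.1 -0.9] 5.99
63.0 [532.1 143.4  63.1] [0.2 0.3 0.5] 6.24
62.0 [532.1 143.4  62.1] [-1.1 -0.4  3.6] 6.49
61.0 [532.1 143.4  61.1] [0.1 0.1 3.1] 6.74
60.0 [532.1 143.4  60.1] [0.8 0.5 3.5] 6.99
59.0 [532.1 143.4  59. ] [0.7 0.7 2.3] 7.24
58.0 [532.1 143.4  58. ] [0.8 1.2 3.9] 7.49
57.0 [532.  143.4  57. ] [1.1 1.1 1.8] 7.74
56.0 [532.  143.4  56. ] [1.6 0.8 2.3] 7.99
55.0 [532.  143.4  55. ] [1.2 0.8 3.1] 8.24
54.0 [532.  143.4  54. ] [1.2 0.6 2.4] 8.49
53.0 [531.7 143.5  52.9] [0.5 1.8 3.8] 8.74
52.0 [531.7 143.5  52. ] [0.3 1.5 4.3] 8.99
51.0 [531.7 143.5  51. ] [0.3 2.3 4.5] 9.24
50.0 [531.7 143.5  50. ] [0.5 2.  4.7] 9.49
49.0 [531.7 143.5  49. ] [0.2 2.9 6.1] 9.74
48.0 [532.  143.6  48.7] [-2.   1.8 12.3] 9.99
47.0 [532.2 143.8  48.3] [-5.3  1.6 22.1] 10.24
[532.16258843 143.72929699  48.31102272] [-5.16669337  0.33989751 22.02089561] 10.5417 50.00415208591596
```

View pics/w2.png

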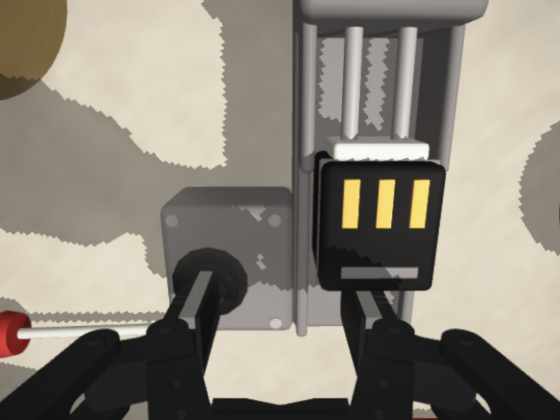

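View pics/s2.png

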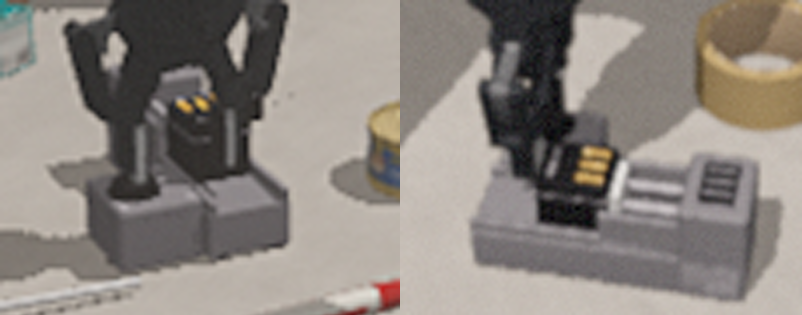

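The wrist view shows the key held down by the left finger at (205,285), and the battery's front edge at (380,290) against the right finger. The travel was 14 mm (TCP 62.5→48.5) and ended on a hard stop. I'll check how far the battery advanced.

```bash
python3 - <<'E'
from h import *
m=dict(np.load("w2.npz"));C=cloud(m,m["d"])
k=np.zeros(C.shape[:2],bool);k[150:295,310:450]=True;k&=(C[...,2]>70)&(C[...,2]<78)
w=np.array([onplane(m,q,74)[:2] for q in np.argwhere(k)[:,::-1].astype(float)],np.float32);c=cv2.minAreaRect(w)
y=np.radians(-38.5);e=np.array(c[0])-[512,118.3];print(c,"dock",e@[np.cos(y),np.sin(y)],e@[-np.sin(y),np.cos(y)])
r.hold(.5);s=r.get_state();print(s["position"],s["ft_force"],s["clock"])
E
```

```text
((538.3107299804688, 97.88433837890625), (39.65363311767578, 46.13633346557617), 51.638946533203125) dock 33.30004007122796 0.40135120125528284
[532.16889978 143.75600325  48.31581351] [-4.70245814 -0.09614679 23.532242  ] 11.1917
```

The battery moved out 15.7 mm, to dock x = +33. Its front face is at +11, against the finger's face, and the key is steady at the hard stop with about 23 N on it.

```bash
python3 -c "
from bench import *
print(finish_job())"
```

```text
the job is handed in; nothing more can be done
None
```

Job handed in at about 11 s on the robot's clock: the key is held fully down at about 23 N, and the sprung-out battery is trapped on the tray against the other finger.

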